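# Let the orange descaler ball out of the lever dispenser

## Robot

A 7-joint arm with a two-finger parallel gripper is mounted at the origin on the work surface. World frame = base frame: x ahead of the robot, y to its left, z up, the work surface at z = 0. Lengths are in m, angles in rad, forces in N, time in s.
With the tool pointing down it reaches from about 0.4 to 0.85 m from the base axis. Payload 10.4 kg.
Tool frame: the origin (TCP) lies midway between the tips of the shut fingers; the grasp point (between the pads) lies manip.grip_depth behind it (manip.grip_depth is the distance from the TCP to the grasp point, in m); z points along the fingers, x is the direction in which the jaws open and shut, and the axes are right-handed (so a half turn about z gives the same grasp; the last joint's range is limited). The gripper opens to 85 mm and grips with 20 to 120 N. Pads are 22 mm wide; open, the fingers measure 114 mm over their backs; the gripper's body (76 mm by 85 mm) begins 54 mm behind the grasp point. The pads swing forward as they close: fully open they stand 13 mm farther back than shut.
Start: joints at [-1.331, 0.332, -0.065, 1.46, 0.022, 1.35, -0.088], TCP at [0.162, 0.604, 0.231] pointing down, gripper open.
Joint ranges: [-2.6, 2.6], [-0.5, 2.12], [-1.47, 1.34], [0.16, 2.42], [-1.27, 4.41], [0.06, 2.06], [-2.6, 2.6]. Speed limits (rad/s): [2.22, 2.22, 2.79, 2.79, 3.14, 3.14, 3.14].

## Interface

Orientations are given as a unit quaternion [x, y, z, w].
In Python, from workcell import manip gives the robot as it stands. The module is installed in compiled form; this text tells all that it offers.
- The arm moves only by the tool send_rows, never from a script. Its argument "steps" is a list of rows, each a list of 2 entries, a list of its own where there are three numbers: the shift along the tool's x, y, z in m, then the turn about the tool's z in rad. In form: [[[x, y, z], spin], ...]. A call has exactly 8 rows; each row is the pose to reach, as a shift and turn from the pose commanded when the call began, along the tool's axes at that moment; what a row does not reach only later rows make up. A row lasts 1/8 s, in which the tool goes at most 62.5 mm and 10.7 degrees, less where a joint would pass 70% of its speed; a pose out of reach is approached as far as the arm can. A call with a gripper value outside its range is refused whole. "hand" is the opening, from 0 (shut) to 1 (fully open), set as the call begins (left out, the last holds). The fingers move at their own pace and stop on an object; "force" is the grip in N (left out, the last holds). Time passes only in rows, so rows that repeat a pose let the fingers close, or fill a call up. It gives the time, the measured TCP pose, the force and the opening at its end, in the units of the state.
- manip.get_obs(): the state, without advancing time (a new reading comes with each control period).
- manip.camera(name): name is "side" or "top"; returns (picture, depth): 384x512x3 uint8, red, green, blue; 384x512 float32, m along the optical axis (not along the pixel's ray), 0 where there is no reading.
- manip.camera_info(name): a dict with "intrinsics" (3x3 intrinsics, pixels), "pose" (4x4, takes a point from camera to world coordinates). Camera axes: x right, y up, looking along -z (the intrinsics and any distortion apply to the point x, -y, -z); pixel columns grow to the right and rows downward; lengths in m; the calibration is good to about 2 mm. A picture is of the moment at which its call begins. camera_info takes no time and is no camera call.
- manip.hand_in(): hands the job in, once; it reports no verdict.
The state is a dict: "clock": time; "joint_pos": joint angles; "joint_velocities": joint speeds; "tau": joint torques, N m; "position": TCP position; "ee_rot": TCP orientation; "ft_force": force on the tool from outside, world axes, zero at the start; "torque": the same for the moment, N m; "grip_width": opening from 0.0 (shut) to 1.0 (fully open).
Only numpy, scipy, OpenCV 4.12 (cv2) and the standard library are available. Lean on these libraries where they do the work, as an engineer would, in place of code of your own. Each camera call takes 0.05 s, during which the arm holds its last target.

## Task

Push the white catch tray, which has an upright red tab, along its track all the way to the stop under the lane that holds the orange descaler ball. Then press that lane's yellow paddle right down so that the gate lifts and the orange ball rolls into the tray, and let the paddle come back up so that the gate shuts. Leave the blue ball behind its gate, do not touch or pick up either ball, and leave the other things on the shelf where they are.

Things in the scene. Friction and masses are not known exactly. Their poses are not given: they have to be found in the camera images.
- dispenser: Two-lane ball dispenser fixed to the shelf, 200 mm wide. Origin on the shelf surface; x runs from the mouth and tray (-x) to the paddles (+x), y across the lanes, z up. Lane a at y = +50 mm, lane b at -50. Each lane: open-topped chute 46 mm wide inside, clear walls 108 mm high from x = -90 to +20; over it a lever on an axle at x = +10, z = 125; posts 137 mm high, the highest part at rest.
- paddle_a (a point): Yellow paddle, rear end of lane a's lever: flat plate 44 (x) by 46 (y) by 8 mm. Origin: middle of its top, at rest level at dispenser x = +72, y = +50, z = 135 mm. Fully pressed this point is about 36 mm lower and tilted 0.6 rad; a spring resists with about 3 N at first, 8 N at the bottom, and lifts it again when released. Only air beneath.
- paddle_b (a point): The same paddle for lane b, at dispenser y = -50 mm.
- lever_a (a joint): Rocking lever of lane a, rad: 0 = paddle up and grey gate (hung from the front end) shut; 0.6 = paddle fully down at its stop, gate up, lever front about 180 mm above the shelf. The ball passes under the gate from about 0.38 and rolls out by itself within a second.
- lever_b (a joint): Rocking lever of lane b, same values.
- tray (a joint): White catch tray sliding across the front of the dispenser, m along dispenser y: 0 = midway, +0.05 = at the stop under lane a, -0.05 = at the stop under lane b. It starts near the middle. About 1 N moves it and it stays where it is left.
- tray_tab (a point): Middle of the top edge of the tray's upright red tab, 78 mm above the shelf at dispenser x = -188 mm. The tab is 8 mm thick along dispenser y, 48 mm long along x, and reaches from 28 to 78 mm above the shelf, with free shelf on both sides. The tray's front wall (60 mm high) is 23 mm from this point towards the dispenser. Axes parallel to the dispenser's.
- tray_floor (a point): Middle of the tray's inner floor, 14 mm above the shelf at dispenser x = -121 mm. Inside the tray is 80 mm (x) by 64 mm (y). Axes parallel to the dispenser's.
- ball_orange: Orange hard plastic descaler ball with a white band, 40 mm across, about 60 g. Origin: its centre. It waits in lane a or lane b, at about dispenser x = -47, z = 78 mm, behind that lane's gate (x = -70 mm).
- ball_blue: Blue ball of the same kind, in the other lane. Origin: its centre.
- caddy: White divided caddy, 150 by 330 by 90 mm, holding a spray bottle (205 mm high), drain cover and brush; fixed. Origin: middle of its underside. Leave alone. (A clear lidded bin, 130 by 190 by 125 mm plus knob, also stands fixed near the far edge, about 0.85 m ahead of the robot and 0.2 m to its left.)
- spray: Spray bottle in the caddy, origin: middle of its underside. Leave alone.
- brush: Green handled scrub brush in the caddy, 115 mm high. Leave alone.
- drain_cover: Round steel drain cover in the caddy, 84 mm across, 6 mm thick. Leave alone.
- soap: White press-top soap dispenser, 74 mm across, 163 mm high, loose. Origin: middle of its underside. Leave alone.
- jar: Amber jar, 68 mm across, 90 mm high, loose. Origin: middle of its underside. Leave alone.
- cup: Blue cup, 76 mm across, 90 mm high, loose. Origin: middle of its underside. Leave alone.
- strainer: Second round steel cover, flat on the shelf, 84 mm across, 6 mm thick, loose. Leave alone.

How it is judged:
On the way, in this order (a step that is already met when the one before it is completed fails the run):
1. the tray stands at the stop under the orange ball's lane, the ball still behind its gate (((y of ball_orange in the frame of dispenser above 0 m and value of joint tray above 0.043 m) or (y of ball_orange in the frame of dispenser below 0 m and value of joint tray below -0.043 m)) and x of ball_orange in the frame of dispenser above -0.06 m and z of ball_orange in the frame of dispenser above 0.07 m), for 0.2 s.
2. the fingers press the paddle of the orange ball's lane down, the tray still at the stop (((y of ball_orange in the frame of dispenser above 0 m and (value of joint lever_a above 0.38 rad and contact force between the fingers and lever_a above 0.3 N and x of the grasp point in the frame of dispenser above 0.025 m)) or (y of ball_orange in the frame of dispenser below 0 m and (value of joint lever_b above 0.38 rad and contact force between the fingers and lever_b above 0.3 N and x of the grasp point in the frame of dispenser above 0.025 m))) and ((y of ball_orange in the frame of dispenser above 0 m and value of joint tray above 0.043 m) or (y of ball_orange in the frame of dispenser below 0 m and value of joint tray below -0.043 m))), for 0.1 s.
At the end, for the whole second after the job is handed in: The orange ball lies in the tray (centre within its walls and under 40 mm above its floor, slower than 50 mm/s), the tray is within 7 mm of the stop under the lane the ball came from, both levers are back within 0.06 rad of rest, and the blue ball is still behind its gate (((y of ball_orange in the frame of dispenser above 0 m and value of joint tray above 0.043 m) or (y of ball_orange in the frame of dispenser below 0 m and value of joint tray below -0.043 m)) and x of ball_orange in the frame of tray_floor between -0.042 and 0.042 m and y of ball_orange in the frame of tray_floor between -0.034 and 0.034 m and z of ball_orange in the frame of tray_floor below 0.04 m and linear speed of ball_orange below 0.05 m/s and value of joint each of lever_a, lever_b below 0.06 rad and x of ball_blue in the frame of dispenser above -0.06 m and z of ball_blue in the frame of dispenser above 0.07 m); the robot touches nothing.
It fails at once if the blue ball leaves its lane (not (x of ball_blue in the frame of dispenser above -0.06 m and z of ball_blue in the frame of dispenser above 0.07 m)).
It fails at once if a ball is touched by the robot (contact force between any of the fingers, the arm and ball_orange above 0.3 N or contact force between any of the fingers, the arm and ball_blue above 0.3 N).
It fails at once if a ball is lifted (height (world z) of any of ball_orange, ball_blue above 0.11 m).
It fails at once if a bystander is moved by more than 30 mm (distance of any of spray, brush, drain_cover, soap, jar, cup, strainer from where it was at the start of the episode above 0.03 m).
It also fails if it takes over 40 s, if anything falls off the work surface, if the arm or the gripper's body presses on something with over 40 N, if the wrist force passes 120 N, or if a joint passes its speed limit or range.

## Working session

There is one attempt and no reset: what is moved stays moved. The work goes in short steps, Python scripts to look and compute and a tool call to move; the robot and the scene stay as the last step left them, time stands still between calls to the robot, and variables do not carry over. Pictures are saved under pics/ and viewed, and the job is handed in when it is done.

Besides the shell and the picture viewer there is one more tool, called as a command line: name --argument value ..., lists and objects as JSON in quotes. send_rows: Moves the arm, as the interface text tells. Its arguments: {"type":"object","properties":{"steps":{"type":"array"},"hand":{"type":"number"},"force":{"type":"number"}},"required":["steps"]}

```bash
mkdir -p pics; python3 - <<'E'
from workcell import manip
import cv2,numpy as np
for n in("side","top"):
    p,d=manip.camera(n); cv2.imwrite(f"pics/{n}0.png",p[:,:,::-1]); np.save(f"{n}0.npy",d); np.save(f"{n}0rgb.npy",p)
    i=manip.camera_info(n); print(n,i["intrinsics"],i["pose"],{k:v for k,v in i.items() if k not in("intrinsics","pose")})
print(manip.get_obs(),manip.grip_depth)
E
```

```text
side [[449.57030985   0.         258.07646186]
 [  0.         449.57030985 194.538317  ]
 [  0.           0.           1.        ]] [[ 0.99596466  0.066598   -0.06015898  0.41730008]
 [-0.08965501  0.70809761 -0.70039971 -0.89833399]
 [-0.00404679  0.70296692  0.71121104  1.02354707]
 [ 0.          0.          0.          1.        ]] {}
top [[436.96939807   0.         258.26217865]
 [  0.         436.96939807 197.6579202 ]
 [  0.           0.           1.        ]] [[-0.0164266   0.99754296 -0.06810446  0.38243279]
 [-0.99978824 -0.0172316  -0.01124959 -0.01472223]
 [-0.0123955   0.06790524  0.99761477  1.4039125 ]
 [ 0.          0.          0.          1.        ]] {}
{'clock': 0.1, 'joint_pos': array([-1.33061071,  0.33278313, -0.06469896,  1.46084406,  0.02161906,
        1.34989287, -0.08849773]), 'joint_velocities': array([-0.00097411, -0.00348123,  0.00090037, -0.00181139, -0.00031042,
        0.00218014, -0.00153315]), 'tau': array([ 1.92614978e-03, -6.26744914e+01,  4.94941045e-02, -3.92431712e+01,
        1.63609145e-02,  6.94077156e-03, -1.68453624e-05]), 'position': array([0.16228152, 0.60322585, 0.23061778]), 'ee_rot': array([ 7.93645856e-01,  6.08379713e-01, -4.65118263e-04,  4.03395350e-04]), 'ft_force': array([0.33916481, 0.98234771, 0.44493572]), 'torque': array([-0.02504186,  0.0339689 ,  0.0032283 ]), 'grip_width': 0.9974497626201899} 0.0187
```

View pics/side0.png

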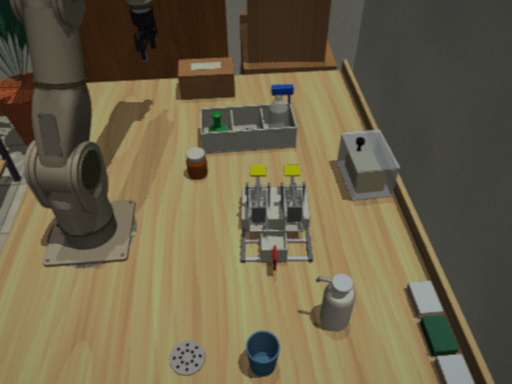

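View pics/top0.png

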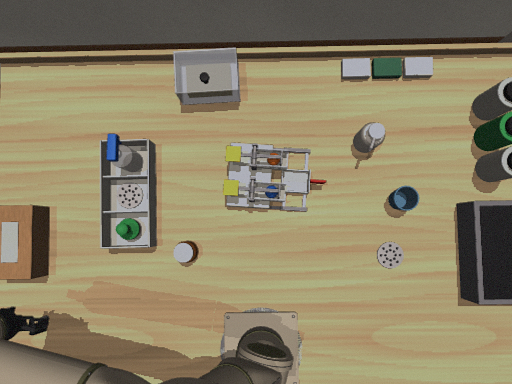

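```bash
cat > h.py <<'E'
import numpy as np,cv2
from workcell import manip
def ray(n,u,v,z):
    i=manip.camera_info(n);K=i["intrinsics"];T=i["pose"]
    d=T[:3,:3]@np.array([(u-K[0,2])/K[0,0],-(v-K[1,2])/K[1,1],-1]);o=T[:3,3]
    return o+d*(z-o[2])/d[2]
def blobs(p,lo,hi,amin=15):
    h=cv2.cvtColor(p,cv2.COLOR_RGB2HSV);m=cv2.inRange(h,lo,hi)
    n,l,s,c=cv2.connectedComponentsWithStats(m)
    return [(s[k],c[k],l==k) for k in range(1,n) if s[k][4]>=amin]
E
python3 - <<'E'
from h import *
for n in("top","side"):
    p=np.load(f"{n}0rgb.npy");big=p
    for name,lo,hi,z in(("yel",(24,170,100),(34,255,255),.135),("red",(0,190,90),(4,255,255),.078),("red2",(174,170,90),(180,255,255),.078),("org",(5,200,90),(14,255,255),.078),("blue",(105,140,50),(125,255,255),.078)):
        for s,c,m in blobs(p,lo,hi,8): print(n,name,s,c.round(1),ray(n,*c,z).round(4))
p=np.load("top0rgb.npy");cv2.imwrite("pics/tc.png",cv2.resize(p[135:220,215:335],None,fx=6,fy=6,interpolation=2)[:,:,::-1])
p=np.load("side0rgb.npy");cv2.imwrite("pics/sc.png",cv2.resize(p[155:275,225:325],None,fx=5,fy=5,interpolation=2)[:,:,::-1])
E
```

```text
top red [311 180  10   2  12] [315.  180.8] [ 0.5213 -0.1733  0.078 ]
top org [268 159   8   6  21] [271.5 162. ] [ 0.5814 -0.042   0.078 ]
top blue [106 134  14  27 263] [111.7 147. ] [0.6369 0.4488 0.078 ]
top blue [267 186   9   3  19] [271.2 186.9] [ 0.505  -0.0396  0.078 ]
top blue [266 192  12   6  45] [271.  194.5] [ 0.4818 -0.0387  0.078 ]
side yel [251 165  15  11 150] [257.6 170.2] [0.5002 0.0769 0.135 ]
side yel [284 165  16  11 155] [291.6 169.9] [0.5996 0.0687 0.135 ]
side red [273 248   3  13  28] [274.3 253.8] [ 0.52   -0.1882  0.078 ]
side org [193 160  12   6  18] [199.1 163.1] [0.3232 0.1906 0.078 ]
side blue [272  85  21  10 185] [282.   89.1] [0.6401 0.5926 0.078 ]
```

View pics/tc.png

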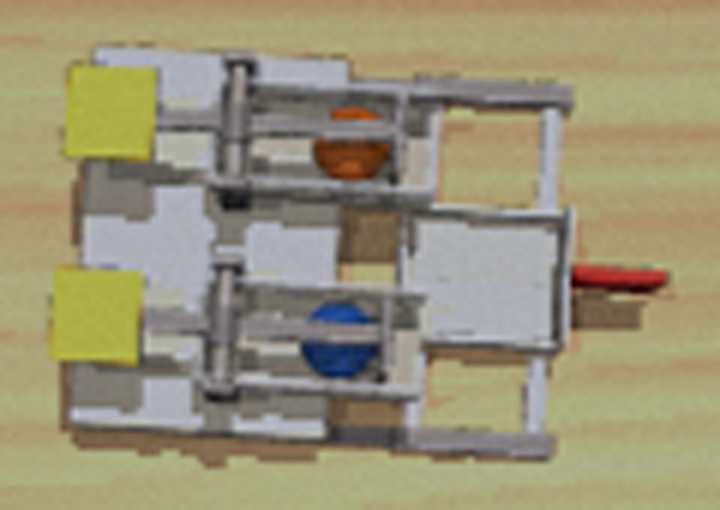

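View pics/sc.png

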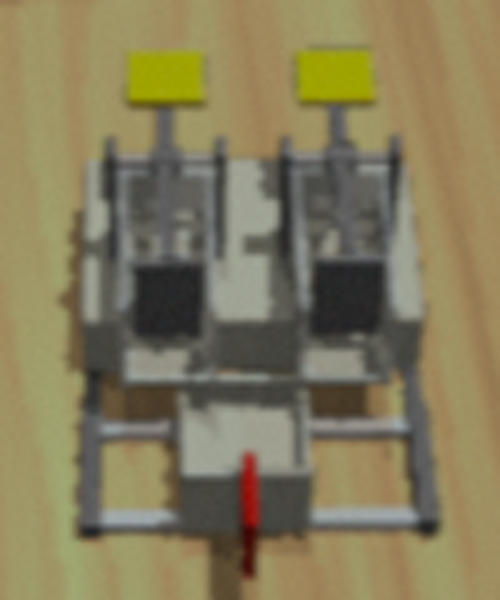

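```bash
python3 - <<'E'
from h import *
p=np.load("top0rgb.npy")
h=cv2.cvtColor(p,cv2.COLOR_RGB2HSV)
for q in blobs(p,(22,190,120),(36,255,255),60): print(q[0],q[1], ray("top",*q[1],.135))
for q in blobs(p,(0,150,60),(180,255,255),10):
    if q[1][0]>300 and q[1][0]<330: print(q[0],q[1])
A=np.mean([ray("top",231.2,187.3,.135),ray("side",257.6,170.2,.135)],0);B=np.mean([ray("top",233.3,153.8,.135),ray("side",291.6,169.9,.135)],0)
print(ray("top",231.2,187.3,.135),ray("top",233.3,153.8,.135))
y=(A-B)/np.linalg.norm(A-B); x=np.array([y[1],-y[0],0]); print("len",np.linalg.norm(A-B),"x",x,"y",y)
O=(A+B)/2-.072*x;O[2]=0;print("O",O)
def w(a,b,c): return (O+a*x+b*y+np.array([0,0,c])).round(4)
print("yaw x",np.arctan2(x[1],x[0]))
for n,a in dict(padA=(.072,.05,.135),padB=(.072,-.05,.135),tab0=(-.188,0,.078),tabB=(-.188,-.05,.078),ballB=(-.047,-.05,.078)).items():
    print(n,w(*a))
# tab ends
for u,v in ((215+572/6,135+272/6),(215+667/6,135+276/6)):
    print("tab",ray("top",u,v,.078),(ray("top",u,v,.078)-O)@np.c_[x,y])
for u,v in ((225+250/5,155+455/5),): print("tabS",ray("side",u,v,.078),(ray("side",u,v,.078)-O)@np.c_[x,y])
from scipy.spatial.transform import Rotation as R
print(R.from_quat(manip.get_obs()["ee_rot"]).as_matrix().round(4))
E
```

```text
[310 179  16   5  49] [317.48979592 180.85714286]
[0.50070997 0.07804507 0.135     ] [0.59923618 0.07067628 0.135     ]
len 0.09932805865383693 x [0.07782718 0.99696687 0.        ] y [-9.96966865e-01  7.78271770e-02  5.58866769e-16]
O [0.54430217 0.00182954 0.        ]
yaw x 1.4928903674238323
padA [0.5001 0.0775 0.135 ]
padB [0.5998 0.0697 0.135 ]
tab0 [ 0.5297 -0.1856  0.078 ]
tabB [ 0.5795 -0.1895  0.078 ]
ballB [ 0.5905 -0.0489  0.078 ]
tab [ 0.52308378 -0.15920025  0.078     ] [-0.16219274  0.00862153]
tab [ 0.52019011 -0.20726552  0.078     ] [-0.21033742  0.00776565]
tabS [ 0.52480438 -0.16278758  0.078     ] [-0.16563528  0.00662696]
[[ 2.597e-01  9.657e-01 -2.000e-04]
 [ 9.657e-01 -2.597e-01 -1.200e-03]
 [-1.200e-03  1.000e-04 -1.000e+00]]
```

```bash
cat >> h.py <<'E'
from scipy.spatial.transform import Rotation as R
O=np.array([.5443,.0018,0]);X=np.array([.0778,.997,0]);Y=np.array([-.997,.0778,0])
def disp(p): d=np.array(p)-O; return np.array([d@X,d@Y,d[2]]).round(4)
def W(a,b,c): return O+a*X+b*Y+np.array([0,0,c])
def rows(pts):
    o=manip.get_obs();M=R.from_quat(o["ee_rot"]).as_matrix();yaw=np.arctan2(M[1,0],M[0,0])
    print("pos",o["position"].round(4),"disp",disp(o["position"]),"F",o["ft_force"].round(2),"t",o["clock"],"spin to -4.5deg",round(yaw+.0778,4))
    for p in pts: print((M.T@(np.array(p)-o["position"])).round(3).tolist(),end=" ")
    print()
E
python3 - <<'E'
from h import *
rows([(.185,.59,.27),(.23,.56,.31),(.275,.53,.32),(.315,.49,.32),(.35,.445,.32),(.38,.40,.32),(.40,.35,.32),(.42,.30,.32)])
E
```

```text
pos [0.1623 0.6032 0.2306] disp [0.5699 0.4277 0.2306] F [0.34 0.98 0.44] t 0.1 spin to -4.5deg 1.3858
[-0.007, 0.025, -0.039] [-0.024, 0.077, -0.079] [-0.042, 0.128, -0.089] [-0.07, 0.177, -0.089] [-0.104, 0.222, -0.089] [-0.14, 0.263, -0.089] [-0.183, 0.295, -0.089] [-0.226, 0.328, -0.089]
```

send_rows --steps '[[[-0.007,0.025,-0.039],0.1],[[-0.024,0.077,-0.079],0.25],[[-0.042,0.128,-0.089],0.4],[[-0.07,0.177,-0.089],0.55],[[-0.104,0.222,-0.089],0.7],[[-0.14,0.263,-0.089],0.85],[[-0.183,0.295,-0.089],1.0],[[-0.226,0.328,-0.089],1.15]]' --hand 0

```text
clock: 1.1
position: [0.4208, 0.2983, 0.32]
ee_rot: [0.997, 0.076, -0.0, 0.0]
ft_force: [0.4, -1.1, 0.0]
grip_width: -0.001
```

```bash
python3 - <<'E'
from h import *
rows([(.435,.25,.32),(.45,.20,.32),(.46,.14,.32),(.465,.08,.31),(.47,.02,.30),(.47,-.04,.28),(.47,-.10,.27),(.47,-.16,.25)])
print(manip.get_obs()["joint_pos"])
E
```

```text
pos [0.4208 0.2983 0.32  ] disp [0.286  0.1462 0.32  ] F [ 0.45 -1.12  0.04] t 1.1 spin to -4.5deg 0.2307
[0.007, 0.05, -0.0] [0.014, 0.102, -0.0] [0.015, 0.162, -0.0] [0.01, 0.222, 0.01] [0.006, 0.283, 0.02] [-0.003, 0.342, 0.04] [-0.012, 0.401, 0.05] [-0.021, 0.46, 0.07] 
[-0.97632686  0.04705896  0.28350884  1.61455699 -0.01336177  1.48233942
 -0.53901377]
```

send_rows --steps '[[[0.007,0.05,0],0.08],[[0.014,0.102,0],0.16],[[0.015,0.162,0],0.23],[[0.01,0.222,0.01],0.23],[[0.006,0.283,0.02],0.23],[[-0.003,0.342,0.04],0.23],[[-0.012,0.401,0.05],0.23],[[-0.021,0.46,0.07],0.23]]'

```text
clock: 2.1
position: [0.4719, -0.1589, 0.2504]
ee_rot: [0.999, -0.036, 0.001, -0.0]
ft_force: [0.5, 1.0, -0.2]
grip_width: -0.005
```

```bash
python3 - <<'E'
from h import *
rows([W(-.195,.045,z) for z in (.2,.15,.1,.06,.042)]+[W(-.195,.045-.0035,.042),W(-.195,.036,.042)])
print(manip.get_obs()["joint_pos"])
E
```

```text
pos [ 0.4719 -0.1589  0.2504] disp [-0.1659  0.0597  0.2504] F [ 0.46  0.96 -0.23] t 2.1 spin to -4.5deg 0.0061
[0.014, 0.029, 0.05] [0.014, 0.029, 0.1] [0.014, 0.029, 0.15] [0.014, 0.029, 0.19] [0.014, 0.029, 0.208] [0.018, 0.029, 0.208] [0.023, 0.029, 0.208] 
[-0.53579295  0.01263499  0.7885268   1.79553164 -0.01020308  1.3357927
  0.18338608]
```

send_rows --steps '[[[0.014,0.029,0.03],0],[[0.014,0.029,0.08],0],[[0.014,0.029,0.12],0],[[0.014,0.029,0.16],0],[[0.014,0.029,0.19],0],[[0.014,0.029,0.208],0],[[0.014,0.029,0.208],0],[[0.014,0.029,0.208],0]]'

```text
clock: 3.1
position: [0.4846, -0.1872, 0.0435]
ee_rot: [0.999, -0.036, 0.001, 0.0]
ft_force: [-0.2, 0.3, -0.2]
grip_width: -0.0
```

```bash
python3 - <<'E'
from h import *
p,d=manip.camera("side");cv2.imwrite("pics/s1.png",cv2.resize(p[120:280,215:340],None,fx=4,fy=4,interpolation=2)[:,:,::-1])
rows([W(-.195,y,.042) for y in (.036,.026,.016,.006,-.004,-.012,-.020,-.026)])
E
```

```text
pos [ 0.4847 -0.1872  0.0436] disp [-0.1931  0.0447  0.0436] F [ 0.18 -0.84 -0.54] t 3.15 spin to -4.5deg 0.0058
[0.009, 0.002, 0.002] [0.019, 0.002, 0.002] [0.029, 0.002, 0.002] [0.039, 0.002, 0.002] [0.049, 0.002, 0.002] [0.057, 0.002, 0.002] [0.065, 0.002, 0.002] [0.071, 0.002, 0.002]
```

View pics/s1.png

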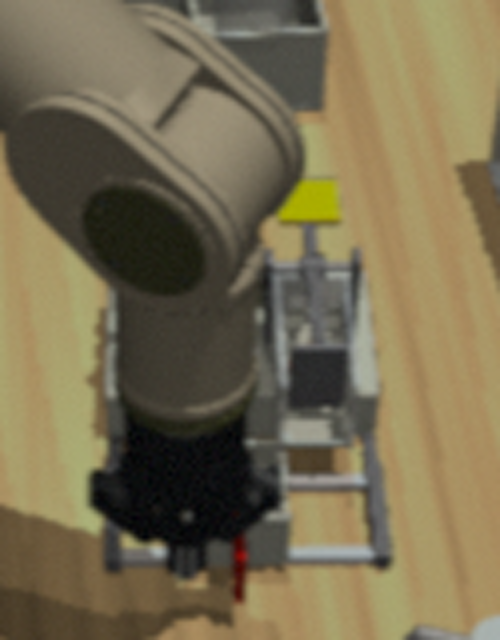

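The side view shows the shut fingers (about 185,560 in the crop) left of the red tab (240,565), free of the tray. I push next.

send_rows --steps '[[[0.008,0.002,0.002],0],[[0.016,0.002,0.002],0],[[0.024,0.002,0.002],0],[[0.032,0.002,0.002],0],[[0.04,0.002,0.002],0],[[0.048,0.002,0.002],0],[[0.055,0.002,0.002],0],[[0.061,0.002,0.002],0]]'

```text
clock: 4.15
position: [0.545, -0.1936, 0.0404]
ee_rot: [0.999, -0.036, 0.0, 0.0]
ft_force: [-2.0, -1.4, 2.5]
grip_width: -0.002
```

```bash
python3 - <<'E'
from h import *
p,d=manip.camera("side");cv2.imwrite("pics/s2.png",cv2.resize(p[120:280,215:340],None,fx=4,fy=4,interpolation=2)[:,:,::-1])
rows([])
for q in blobs(p,(0,170,80),(5,255,255),8):print(q[0],q[1],disp(ray("side",*q[1],.06)))
E
```

```text
pos [ 0.5457 -0.1935  0.0405] disp [-0.1946 -0.0166  0.0405] F [ 0.21 -0.61  0.89] t 4.2 spin to -4.5deg 0.0061

[290 257   3   4  10] [291.2 258.5] [-0.1938 -0.0355  0.06  ]
```

View pics/s2.png

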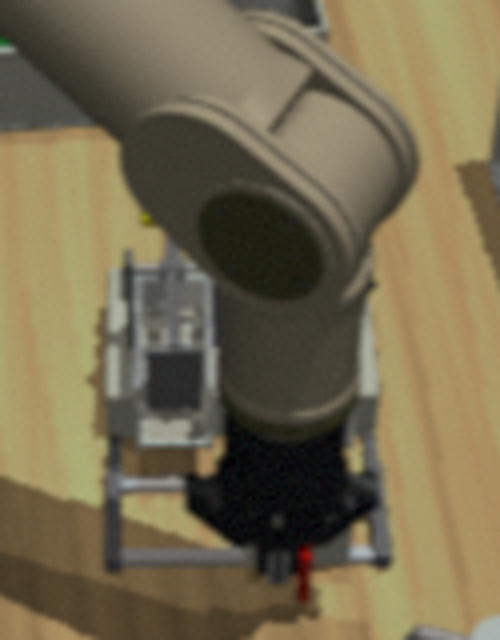

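The tab (305,570 in the crop) moved with the fingers to about y = -36 mm; about 15 mm remain.

send_rows --steps '[[[0.004,0,0],0],[[0.008,0,0],0],[[0.011,0,0],0],[[0.014,0,0],0],[[0.016,0,0],0],[[0.018,0,0],0],[[0.019,0,0],0],[[0.019,0,0],0]]'

```text
clock: 5.2
position: [0.5603, -0.1946, 0.0401]
ee_rot: [0.999, -0.037, -0.003, -0.001]
ft_force: [-17.7, 3.3, 16.9]
grip_width: 0.002
```

```bash
python3 - <<'E'
from h import *
p,d=manip.camera("side")
rows([])
for q in blobs(p,(0,170,80),(5,255,255),5):print(q[0],q[1],disp(ray("side",*q[1],.06)))
E
```

```text
pos [ 0.5603 -0.1946  0.0401] disp [-0.1946 -0.0312  0.0401] F [-18.42   3.34  16.2 ] t 5.25 spin to -4.5deg 0.0046

[296 257   3   4  10] [297.  258.2] [-0.1931 -0.0509  0.06  ]
```

The force of 18 N and the tab at y = -51 mm show the tray is at the stop. I back off and go up.

send_rows --steps '[[[0.01,0,0],0],[[-0.005,0,0],0],[[-0.015,0,-0.01],0],[[-0.015,0,-0.05],0],[[-0.015,0,-0.1],0],[[-0.015,0,-0.15],0],[[-0.015,-0.02,-0.19],0],[[-0.005,-0.06,-0.2],0]]'

```text
clock: 6.25
position: [0.5636, -0.136, 0.2442]
ee_rot: [0.999, -0.038, 0.003, -0.0]
ft_force: [0.6, -0.2, -0.5]
grip_width: 0.003
```

```bash
python3 - <<'E'
from h import *
p,d=manip.camera("top");cv2.imwrite("pics/t3.png",cv2.resize(p[125:230,205:345],None,fx=5,fy=5,interpolation=2)[:,:,::-1])
p,d=manip.camera("side");
for q in blobs(p,(0,170,80),(5,255,255),5):print(q[0],q[1],disp(ray("side",*q[1],.06)))
rows([W(x,-.05,.24) for x in (-.11,-.06,-.01,.04,.075)]+[W(.075,-.05,z) for z in (.21,.18,.155)])
E
```

```text
[295 246   4  15  37] [296.35135135 253.59459459] [-0.1779 -0.0502  0.06  ]
pos [ 0.5654 -0.1291  0.2422] disp [-0.1289 -0.0312  0.2422] F [-0.06  0.33 -0.59] t 6.35 spin to -4.5deg 0.0129
[0.019, -0.019, 0.002] [0.02, -0.069, 0.002] [0.02, -0.119, 0.003] [0.021, -0.169, 0.003] [0.021, -0.204, 0.003] [0.021, -0.204, 0.033] [0.021, -0.203, 0.063] [0.021, -0.203, 0.088]
```

View pics/t3.png

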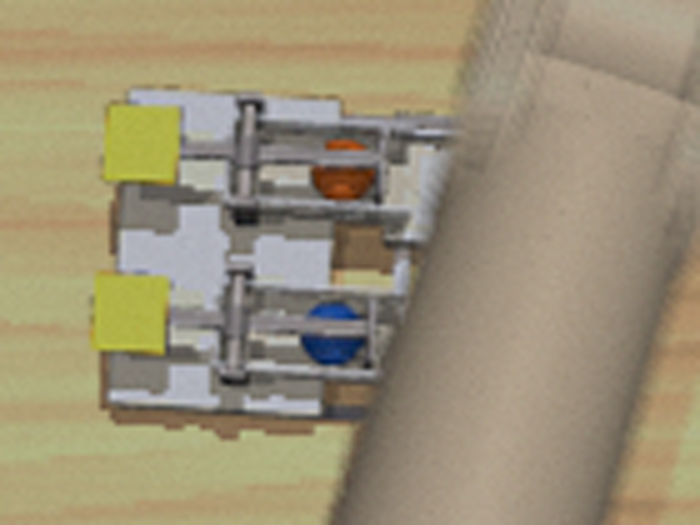

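The tray (430,200) is under the orange ball's lane (upper), the orange ball is still at (343,170) and the blue at (333,333). The paddle comes next.

send_rows --steps '[[[0.01,-0.03,0],0.005],[[0.02,-0.08,0],0.013],[[0.02,-0.13,0],0.013],[[0.021,-0.175,0],0.013],[[0.021,-0.204,0.003],0.013],[[0.021,-0.204,0.033],0.013],[[0.021,-0.203,0.063],0.013],[[0.021,-0.203,0.085],0.013]]'

```text
clock: 7.35
position: [0.5981, 0.0666, 0.1544]
ee_rot: [0.999, -0.042, -0.0, 0.0]
ft_force: [-0.9, 0.6, -0.7]
grip_width: 0.0
```

```bash
python3 - <<'E'
from h import *
p,d=manip.camera("side");cv2.imwrite("pics/s4.png",cv2.resize(p[100:280,215:340],None,fx=3,fy=3,interpolation=2)[:,:,::-1])
rows([W(.074,-.05,z) for z in (.150,.14,.13,.12,.11,.103,.101)])
E
```

```text
pos [0.5968 0.0666 0.1518] disp [ 0.0686 -0.0473  0.1518] F [-0.86  0.94 -2.71] t 7.4 spin to -4.5deg -0.0066
[0.003, -0.005, 0.002] [0.003, -0.005, 0.012] [0.003, -0.005, 0.022] [0.003, -0.005, 0.032] [0.003, -0.005, 0.042] [0.003, -0.005, 0.049] [0.003, -0.005, 0.051]
```

View pics/s4.png

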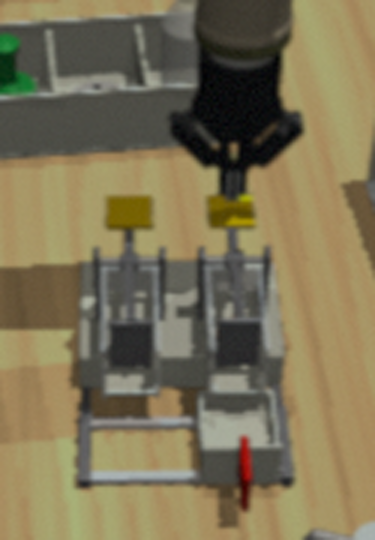

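The fingers (232,190) stand right over the right-hand paddle, with the tray (240,430) at the right stop.

send_rows --steps '[[[0.002,-0.005,0.004],0],[[0.002,-0.005,0.014],0],[[0.002,-0.005,0.024],0],[[0.002,-0.005,0.034],0],[[0.002,-0.005,0.043],0],[[0.002,-0.005,0.048],0],[[0.002,-0.005,0.05],0],[[0.002,-0.005,0.05],0]]'

```text
clock: 8.4
position: [0.6014, 0.0706, 0.1058]
ee_rot: [0.999, -0.043, 0.001, 0.0]
ft_force: [-1.4, 0.0, 7.1]
grip_width: 0.0
```

```bash
python3 - <<'E'
from h import *
p,d=manip.camera("side");cv2.imwrite("pics/s5.png",cv2.resize(p[100:280,215:340],None,fx=3,fy=3,interpolation=2)[:,:,::-1])
rows([])
E
```

```text
pos [0.6014 0.0707 0.106 ] disp [ 0.0731 -0.0516  0.106 ] F [-0.96  0.08  7.97] t 8.45 spin to -4.5deg -0.0078
```

View pics/s5.png

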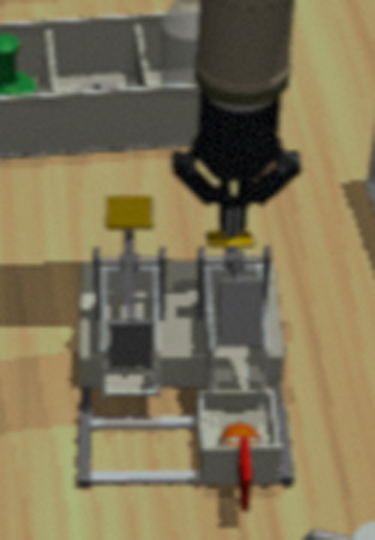

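The paddle is down, the gate is up and the orange ball is in the tray (238,435). I press the last few millimetres to the stop, then release gently.

send_rows --steps '[[[0,0,0.004],0],[[0,0,0.006],0],[[0,0,0.006],0],[[0,0,-0.004],0],[[0,0,-0.014],0],[[0,0,-0.024],0],[[0,0,-0.034],0],[[0,0,-0.05],0]]'

```text
clock: 9.45
position: [0.6001, 0.0703, 0.1553]
ee_rot: [0.999, -0.043, -0.001, 0.001]
ft_force: [-0.0, -0.3, 0.2]
grip_width: 0.004
```

send_rows --steps '[[[0,0,-0.03],0],[[0,0,-0.07],0],[[0,0,-0.1],0],[[0,-0.02,-0.12],0],[[0,-0.06,-0.13],0],[[0,-0.09,-0.13],0],[[0,-0.1,-0.13],0],[[0,-0.1,-0.13],0]]'

```text
clock: 10.45
position: [0.6092, 0.1702, 0.2853]
ee_rot: [0.999, -0.043, -0.0, 0.0]
ft_force: [0.4, -1.1, 0.2]
grip_width: 0.004
```

```bash
python3 - <<'E'
from h import *
p,d=manip.camera("side");cv2.imwrite("pics/s6.png",cv2.resize(p[100:280,215:340],None,fx=3,fy=3,interpolation=2)[:,:,::-1])
for q in blobs(p,(0,170,80),(5,255,255),5):print("tab",q[0],q[1],disp(ray("side",*q[1],.06)))
for q in blobs(p,(24,170,90),(34,255,255),50):print("pad",q[0],q[1],ray("side",*q[1],.135))
for q in blobs(p,(6,180,90),(14,255,255),15):print("org",q[0],q[1],disp(ray("side",*q[1],.036)))
p,d=manip.camera("top");cv2.imwrite("pics/t6.png",p[:,:,::-1])
cv2.imwrite("pics/t6c.png",cv2.resize(p[125:230,205:345],None,fx=5,fy=5,interpolation=2)[:,:,::-1])
rows([])
E
```

```text
tab [295 246   4  15  45] [296.4        253.28888889] [-0.1769 -0.0504  0.06  ]
pad [250 165  16  11 169] [257.28402367 170.0887574 ] [0.49919396 0.0774784  0.135     ]
pad [284 165  16  11 160] [291.54375 169.9375 ] [0.59941446 0.06866891 0.135     ]
org [  0  79  19  25 257] [ 7.98054475 90.12062257] [0.6758 1.0486 0.036 ]
org [193 160  13   6  22] [199.63636364 163.13636364] [0.2185 0.2412 0.036 ]
org [290 242  10   4  22] [294.40909091 243.45454545] [-0.1245 -0.05    0.036 ]
pos [0.6095 0.1688 0.2856] disp [ 0.1716 -0.052   0.2856] F [-0.36 -0.74  0.2 ] t 10.55 spin to -4.5deg -0.0095
```

View pics/s6.png

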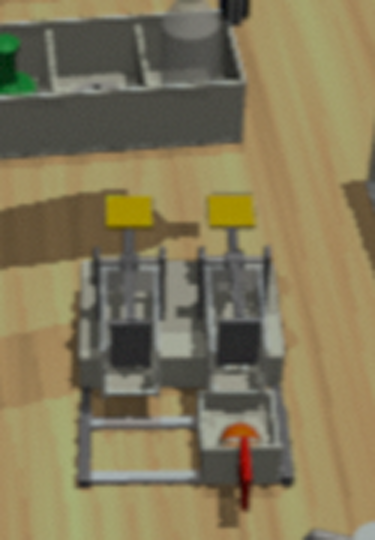

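View pics/t6c.png

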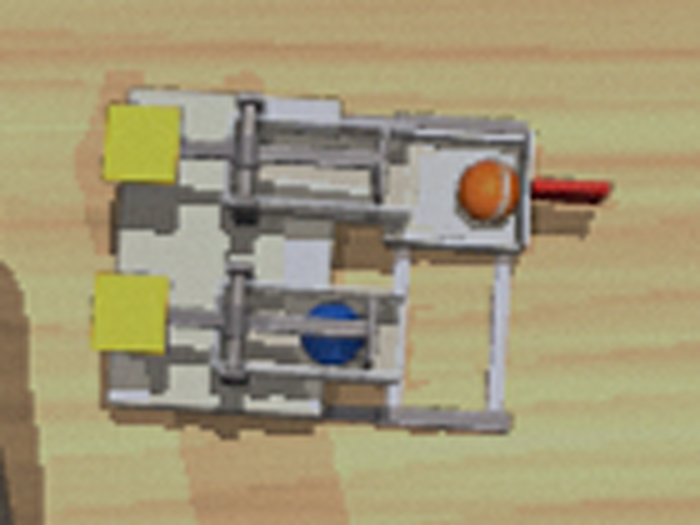

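Everything is as wanted: the orange ball is in the tray (490,190), both paddles are up, both gates are shut, the blue ball is in its lane (333,333) and the arm is clear.

```bash
python3 -c "
from workcell import manip
print(manip.hand_in())"
```

```text
the job is handed in; nothing more can be done
None
```

I pushed the tray by its red tab to the stop under lane b, the orange ball's lane. I then pressed that lane's paddle down until the ball rolled into the tray, released it and handed in at about 10.6 s of the 40 s.

- **Tray:** the tab measured about -50 mm along dispenser y, and the push ended with about 18 N against the stop.
- **Balls:** the orange ball lies in the tray and the blue ball is still behind its gate.
- **Levers:** both paddles are back at rest and both gates look shut. I did not measure the lever angle. The last reading while pressing was fingertips 106 mm above the shelf, roughly 0.53 rad. I then pressed about 6 mm further without a separate reading.
- **Robot:** the gripper is clear of everything, with no contact force beyond sensor noise.
- **Other objects:** none looked disturbed in the cropped final views. I did not compare their positions with the start.

No check failed or disagreed.

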